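# Open the dial padlock in its cradle and hold it up by the shackle

### The job

The lockout padlock lies shut in its bench cradle. Turn its dial click by click until the pointer is at the index mark beside the shackle and drops into that notch, pull the shackle fully out while the lock stays in its cradle, then lift the open lock out by its shackle and finish still holding it up, steady, with the body of the lock at least 15 cm above the table, ready for handing over. Leave the other things on the table where they are.

Things in the scene. Friction and masses are not known exactly. Their poses are not given: they have to be found in the camera images.
- cradle: Aluminium cradle fixed to the table, 94x104x16 mm plate with low walls round the lock (sides 13, rear 8 mm above the plate; front tongue 34 mm wide, at x = 37 to 43 mm, 21 mm). It stops the lock turning or following a pull along x; the lock lifts straight out. Origin: on the table under the lock's centre; x: level, towards the shackle bow (world -y, up to 36 degrees off); z up.
- lock_center (a point): Centre of the padlock's steel body (70 long in x, 72 wide in y, 26 mm thick; whole lock about 0.4 kg), lying loose in the cradle, dial up, underside 16 mm and centre 29 mm above the table. Axes: x towards the shackle bow, z out of the dial face; at the start as the cradle's.
- shackle_bow (a point): Middle of the shackle's crest, a straight round steel bar 9 mm thick, 32 mm long, along y, 83 mm from the lock's centre along +x when shut, 108 mm open; 29 mm above the table, nothing under it. Legs 26 mm either side (43 mm free between); 35 mm of space between crest and cradle tongue for a finger. Axes as the lock's; grip the crest from above, fingers closing along x.
- shackle (a joint): How far the shackle is pulled out along the lock's +x, m: 0 shut, 0.025 fully open (stop). It slides stiffly, about 5 N, and stays where left. Unless the dial is at its release notch the shackle is locked and gives only 1 to 2 mm. Lifted by the crest, the lock droops below the grip, up to hanging straight down (108 mm to its centre).
- dial_grip (a point): Middle of the dial's grip, on the dial's upright axis, 4 mm from the lock's centre towards lock -x. The grip is an upright bar 11 mm thick, 34 mm long, 18 mm high on a round skirt 49 mm across; the point is half-way up the bar, its top 9 mm higher; about 57 mm over the table. Site x: along the bar towards its narrower pointer end, which has a white line; z up.
- dial (a joint): Pointer's angle from the index mark (white dash on the lock body by the shackle; pointer along lock +x), rad, counter-clockwise from above. 0: release notch. Sprung click notches every 0.524 rad draw the dial to their middle; passing one takes about 0.07 N m. The shackle is free within about 0.1 of 0, else locked. Starts between 0.8 and 2.65, always positive; stops at -2.9 and 2.9.
- ipa_bottle_mid (a point): Bystander, to be left alone: squeeze bottle with a spout, 43 mm across, 121 mm tall, standing; point on its axis 40 mm above its foot.
- solder_spool_mid (a point): Bystander, to be left alone: spool of solder wire standing on its flange, 54 mm across, 44 mm tall; point at its centre.
- loupe_mid (a point): Bystander, to be left alone: black eyeglass loupe, 34 mm across, 35 mm tall; point at its centre.
- standoff_2_mid (a point): Bystander, to be left alone: hexagonal brass spacer standing, 16x19x29 mm; point at its centre.
- battery_1_mid (a point): Bystander, to be left alone: round battery lying, 15 mm thick, 50 mm long along its y axis; point at its centre.

How it is judged:
By the outcome, as a careful person would: the job done as asked, in the order asked, and still so for the second after the job is handed in, while the arm keeps its last pose, push and grip.
It also fails if it takes over 61 s, if anything falls off the work surface, if the arm or the gripper's body presses on something with over 40 N, if the wrist force passes 120 N, or if a joint passes its speed limit or range.

### The arm

A 6-joint arm with a two-finger parallel gripper is mounted at the origin on a cart in front of the work surface, level with it; the furniture and walls round the work are solid. World frame = base frame: x ahead of the robot, y to its left, z up, the work surface at z = 0. Lengths are in mm, angles in rad, forces in N, time in s.
With the tool pointing down it reaches from about 275 to 750 mm from the base axis. Payload 10.2 kg.
Tool frame: the origin (TCP) lies at the very end of the fingers, on their centre line; the grasp point (between the pads) lies 19 mm behind it; x points along the fingers, z is the direction in which the jaws open and shut, and the axes are right-handed (so a half turn about x gives the same grasp; the last joint's range is limited). The gripper opens to 85 mm and grips with 20 to 120 N. Pads are 22 mm wide; open, the fingers measure 114 mm over their backs; the gripper's body (76 mm by 85 mm) begins 54 mm behind the grasp point. The pads swing forward as they close: fully open they stand 13 mm farther back than shut.
Start: joints at [-1.375, 0.313, 1.498, -0, 1.331, -0.223], TCP at [213.487, -479.64, 231.294] pointing down, gripper open.
Joint ranges: [-2.94, 2.94], [-0.97, 2.17], [0.19, 2.56], [-1.23, 4.37], [0.02, 3.11], [-2.88, 2.88]. Speed limits (rad/s): [2.39, 2.39, 3.01, 3.14, 3.14, 3.14].

### API

Orientations are given as a unit quaternion [w, x, y, z].
In Python, from rig import sense, vision, job gives the robot as it stands. The module is installed in compiled form; this text tells all that it offers.
- The arm moves only by the shell command python3 -m pendant 'ROWS' [FORCE]. ROWS is JSON, a list of rows, each a list of 7 numbers: the turn, a rotation vector about the tool's x, y, z in rad, then the shift along the tool's x, y, z in cm, then the opening, from 0 (shut) to 1 (fully open). A call has exactly 5 rows; each row is the pose to reach, as a shift and turn from the pose commanded when the call began, along the tool's axes at that moment; what a row does not reach only later rows make up. A row lasts 1/8 s, in which the tool goes at most 62.5 mm and 10.7 degrees, less where a joint would pass 70% of its speed; a pose out of reach is approached as far as the arm can. A call with a gripper value outside its range is refused whole. The fingers move at their own pace and stop on an object; FORCE is the grip in N (left out, the last holds). Time passes only in rows, so rows that repeat a pose let the fingers close, or fill a call up. It gives the time, the measured TCP pose, the force and the opening at its end, in the units of the state.
- sense(): the state, without advancing time (a new reading comes with each control period).
- vision.capture(name): name is "scene" or "top" or "wrist"; returns the picture (400x640x3 uint8, red, green, blue); there is no depth.
- vision.calibration(name): a dict with "K" (3x3 intrinsics, pixels), "k1" (the pictures are not rectified: a ray, as slopes to the right and down, at radius r is drawn at 1 + k1 r^2 times it, then the intrinsics apply), "extrinsics" (4x4, takes a point from camera to world coordinates). Camera axes: x right, y up, looking along -z (the intrinsics and any distortion apply to the point x, -y, -z); pixel columns grow to the right and rows downward; lengths in mm; the calibration is good to about 2 mm. A picture is of the moment at which its call begins: read the wrist's pose just before it. calibration takes no time and is no camera call; for the wrist camera it gives the pose at the moment of the call.
- job.finish_job(): hands the job in, once; it reports no verdict.
The state is a dict: "time_s": time; "joints": joint angles; "dq": joint speeds; "tau": joint torques, N m; "eef_pos": TCP position; "ee_rot": TCP orientation; "force": force on the tool from outside, world axes, zero at the start; "wrist_torque": the same for the moment, N m; "grip_width": opening from 0.0 (shut) to 1.0 (fully open).
Only numpy, scipy, OpenCV 4.12 (cv2) and the standard library are available. Lean on these libraries where they do the work, as an engineer would, in place of code of your own. Each camera call takes 0.05 s, during which the arm holds its last target.

## Working session

There is one attempt and no reset: what is moved stays moved. The work goes in short steps, Python scripts to look and compute and a shell command to move; the robot and the scene stay as the last step left them, time stands still between calls to the robot, and variables do not carry over. Pictures are saved under pics/ and viewed, and the job is handed in when it is done.

```bash
mkdir -p pics
cat > h.py <<'E'
from rig import sense, vision, job
import numpy as np, cv2
from scipy.spatial.transform import Rotation as R
def st():
    s=sense(); print('t',round(s['time_s'],2),'p',np.round(s['eef_pos'],1),'q',np.round(s['ee_rot'],4),'F',np.round(s['force'],1),'M',np.round(s['wrist_torque'],2),'g',round(s['grip_width'],3),'j',np.round(s['joints'],3)); return s
def snap(n,f):
    c=vision.calibration(n); im=vision.capture(n); cv2.imwrite('pics/'+f,im[:,:,::-1]); np.savez('pics/'+f+'.npz',**{k:np.array(c[k]) for k in c}); return im,c
def load(f):
    return cv2.imread('pics/'+f), np.load('pics/'+f+'.npz')
def ray(c,u,v):
    K=np.array(c['K']);k1=float(c['k1'])
    d=np.zeros(5);d[0]=k1
    p=cv2.undistortPoints(np.array([[[u,v]]],float),K,d,None,None,None,(3,50,1e-10)) if False else cv2.undistortPoints(np.array([[[u,v]]],float),K,d)
    x,y=p[0,0]; E=np.array(c['extrinsics'])
    return E[:3,3],E[:3,:3]@np.array([x,-y,-1.])
def onz(c,u,v,z):
    o,d=ray(c,u,v); return o+d*(z-o[2])/d[2]
def rot():
    return R.from_quat(np.roll(sense()['ee_rot'],-1)).as_matrix()
E
python3 - <<'E'
from h import *
s=st(); print(rot().round(3))
for n in('scene','top'):
    im,c=snap(n,n+'0.png'); print(n,c['K'],c['k1'],np.round(c['extrinsics'],3))
E
```

```text
t 0.0 p [ 213.4 -479.4  230.7] q [ 0.5927  0.3854  0.5933 -0.3848] F [ 0.2 -0.2  0.1] M [ 0.    0.07 -0.03] g 0.999 j [-1.375  0.313  1.498 -0.     1.331 -0.223]
[[-0.     0.914  0.407]
 [ 0.001  0.407 -0.914]
 [-1.     0.    -0.001]]
scene [[487.32005297   0.         317.5905791 ]
 [  0.         487.32005297 203.5994147 ]
 [  0.           0.           1.        ]] -0.09271493172720738 [[-9.91000e-01 -1.10000e-01  6.90000e-02  5.74582e+02]
 [ 1.30000e-01 -8.47000e-01  5.16000e-01  6.65675e+02]
 [ 2.00000e-03  5.20000e-01  8.54000e-01  8.05908e+02]
 [ 0.00000e+00  0.00000e+00  0.00000e+00  1.00000e+00]]
top [[363.09142733   0.         321.88538167]
 [  0.         363.09142733 204.78250054]
 [  0.           0.           1.        ]] -0.052713716949906654 [[ 2.90000e-02  9.96000e-01 -8.60000e-02  4.45106e+02]
 [-1.00000e+00  2.90000e-02  5.00000e-03  2.33308e+02]
 [ 8.00000e-03  8.60000e-02  9.96000e-01  9.24122e+02]
 [ 0.00000e+00  0.00000e+00  0.00000e+00  1.00000e+00]]
```

View pics/scene0.png

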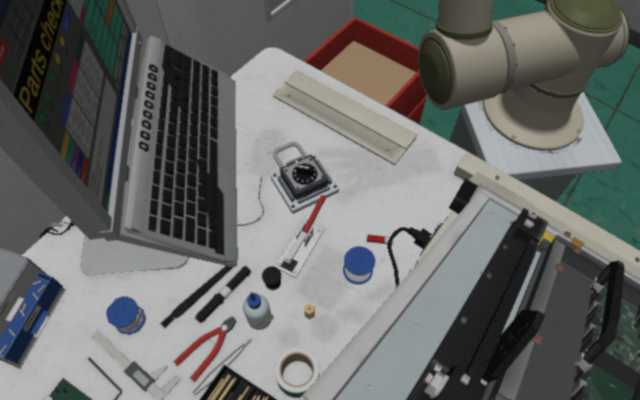

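View pics/top0.png

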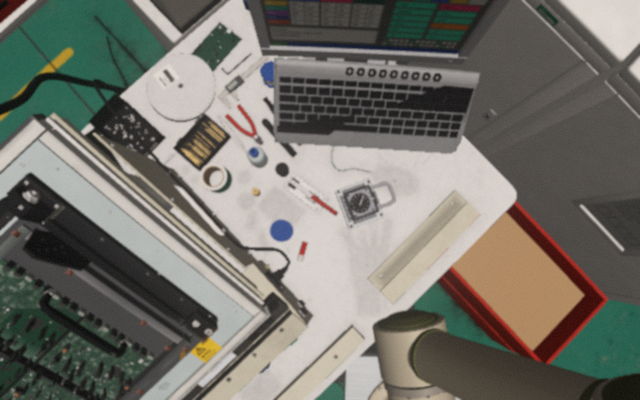

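The lock is at about (360,204) in the top view and (303,178) in the scene view. I'll enlarge both.

Run:
```python
from h import *
im,c=load('top0.png'); a=cv2.resize(im[170:240,325:405],None,fx=7,fy=7,interpolation=cv2.INTER_CUBIC); cv2.imwrite('pics/t0z.png',a)
im,c=load('scene0.png'); a=cv2.resize(im[135:215,260:350],None,fx=7,fy=7,interpolation=cv2.INTER_CUBIC); cv2.imwrite('pics/s0z.png',a)
```

```text
(no output)
```

View pics/t0z.png

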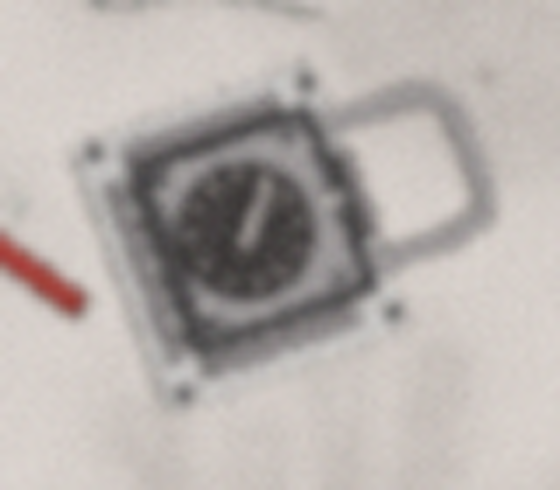

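View pics/s0z.png

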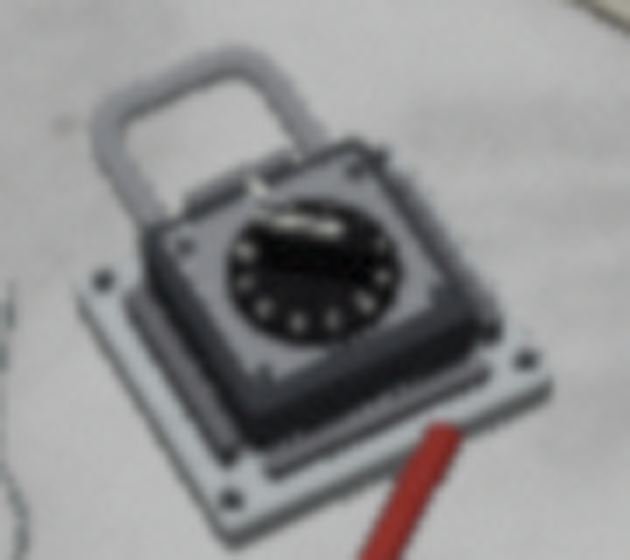

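Run:
```python
from h import *
im,c=load('top0.png')
P=lambda p,z:onz(c,325+(p[0]+.5)/7-.5,170+(p[1]+.5)/7-.5,z)
sc=[P(p,16) for p in[(95,150),(305,80),(393,312),(183,395)]]
for p in sc: print('screw',p.round(1))
x=(sc[1]-sc[0]+sc[2]-sc[3]); x/=np.linalg.norm(x); y=(sc[0]-sc[3]+sc[1]-sc[2])
print('yaw',np.degrees(np.arctan2(x[1],x[0])),np.degrees(np.arctan2(y[1],y[0]))-90,'ctr',np.mean(sc,0).round(1))
print('bodyc',np.mean([P(p,40) for p in[(135,165),(300,108),(375,285),(205,350)]],0).round(1))
print('dial',P((247,232),48).round(1),'crest',P((477,155),29).round(1))
a=P((245,243),66);b=P((268,183),66);d=b-a;print('ptr',np.degrees(np.arctan2(d[1],d[0])),a,b)
im,c=load('scene0.png')
P=lambda p,z:onz(c,260+(p[0]+.5)/7-.5,135+(p[1]+.5)/7-.5,z)
sc=[P(p,16) for p in[(232,499),(104,281),(526,360)]]
for p in sc: print('s screw',p.round(1))
d=sc[1]-sc[0];print(np.degrees(np.arctan2(d[1],d[0])))
print('dial',P((313,275),46).round(1),'crest',P((165,95),29).round(1))
```

```text
screw [559.8 188.4  16. ]
screw [587.5 113.1  16. ]
screw [504.5  80.   16. ]
screw [472.6 154.8  16. ]
yaw -68.34409033463777 -68.59648295941727 ctr [531.1 134.1  16. ]
bodyc [531.4 133.4  40. ]
dial [528.7 136.6  48. ] crest [560.4  53.   29. ]
ptr -19.753299136540853 [523.19733543 139.19650712  66.        ] [543.9121513 131.7577817  66.       ]
s screw [557.8 187.7  16. ]
s screw [586.1 111.7  16. ]
s screw [472.3 153.4  16. ]
-69.5422833962155
dial [529.3 138.1  46. ] crest [563.1  58.3  29. ]
```

Run:
```python
from h import *
s=st(); c=vision.calibration('wrist'); E=np.array(c['extrinsics']); r=rot()
print(c['K'],c['k1']); print('cam in tool', r.T@(E[:3,3]-s['eef_pos']), 'look',r.T@-E[:3,2],'right',r.T@E[:3,0])
t=np.array([529.5,137,240.])
print('shift cm',r.T@(t-s['eef_pos'])/10)
```

```text
t 0.1 p [ 213.5 -479.4  230.8] q [ 0.5927  0.3854  0.5933 -0.3849] F [ 0.1 -0.2  0.1] M [ 0.01 -0.03  0.02] g 1.003 j [-1.375  0.313  1.498 -0.     1.331 -0.223]
[[278.80600154   0.         322.2234006 ]
 [  0.         278.80600154 197.38188646]
 [  0.           0.           1.        ]] -0.022097582602543485
cam in tool [-142.51346495   68.42780267    0.28140147] look [ 9.63160164e-01 -2.68928374e-01 -1.70217997e-04] right [ 1.46070918e-04 -1.09799886e-04  9.99999983e-01]
shift cm [ -0.85792827  53.94112382 -43.46108517]
```

```bash
python3 -m pendant '[[-0.18,0,0,0,4.8,-3.9,1],[-0.36,0,0,0,9.6,-7.8,1],[-0.54,0,0,0,14.4,-11.7,1],[-0.72,0,0,0,19.2,-15.6,1],[-0.9,0,0,0,24,-19.5,1]]'
cat >> h.py <<'E'
def to(x,y,z,yaw=None):
    s=st(); r=rot(); d=r.T@(np.array([x,y,z])-s['eef_pos'])/10; print('shift cm',d.round(2),'tilt',r[:,0].round(3))
    w=np.arctan2(r[1,2],r[0,2]); print('tool z yaw deg',np.degrees(w).round(2))
    if yaw is not None: print('turn x', round(-((np.radians(yaw)-w+np.pi)%(2*np.pi)-np.pi),3))
E
python3 -c "
from h import *
to(529.5,137,215,81)"
```

```text
time_s: 0.72
eef_pos: [353.9, -202.0, 231.2]
ee_rot: [0.702, 0.087, 0.702, -0.087]
force: [0.2, -0.5, 0.4]
grip_width: 0.998
t 0.72 p [ 353.9 -202.   231.2] q [ 0.7018  0.087   0.7017 -0.0869] F [ 0.2 -0.5  0.4] M [-0.02  0.02  0.03] g 0.998 j [-0.808  0.049  1.817  0.     1.275 -0.562]
shift cm [ 1.63 37.16  8.76] tilt [ 0.  0. -1.]
tool z yaw deg -14.13
turn x -1.66
```

```bash
python3 -m pendant '[[-0.18,0,0,0,5,1.2,1],[-0.36,0,0,0,10,2.4,1],[-0.54,0,0,0,15,3.6,1],[-0.72,0,0,0,20,4.8,1],[-0.9,0,0,0.5,25,6,1]]'
python3 -c "
from h import *
to(529.5,137,215,81)"
```

```text
time_s: 1.35
eef_pos: [474.5, 24.9, 226.3]
ee_rot: [0.67, -0.227, 0.669, 0.227]
force: [0.5, -0.6, 1.3]
grip_width: 1.0
t 1.35 p [474.5  24.9 226.3] q [ 0.6698 -0.2273  0.6695  0.227 ] F [ 0.5 -0.6  1.3] M [-0.01  0.01 -0.01] g 1.0 j [-0.195  0.207  1.649 -0.     1.285 -0.849]
shift cm [ 1.13  5.55 11.18] tilt [ 0. -0. -1.]
tool z yaw deg 37.47
turn x -0.76
```

```bash
python3 -c "
from h import *
snap('wrist','w0.png')"
```

```text
(no output)
```

View pics/w0.png

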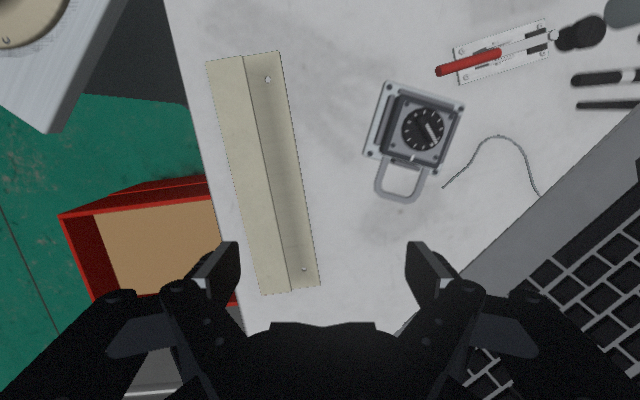

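The lock is at (415,135) and the index dash near (410,158), with the pointer off to the lower right. I'll go overhead.

```bash
python3 -m pendant '[[-0.15,0,0,0.3,1.1,2.2,1],[-0.3,0,0,0.6,2.2,4.4,1],[-0.45,0,0,0.9,3.3,6.7,1],[-0.6,0,0,1.2,4.4,9,1],[-0.76,0,0,1.2,5.5,11.2,1]]'
python3 -c "
from h import *
to(529.5,137,60,81)
im,c=snap('wrist','w1.png')
cv2.imwrite('pics/w1z.png',cv2.resize(im[100:300,220:420,::-1],None,fx=3,fy=3,interpolation=cv2.INTER_CUBIC))"
```

```text
time_s: 2.02
eef_pos: [530.1, 135.4, 213.7]
ee_rot: [0.538, -0.459, 0.538, 0.459]
force: [-0.5, 0.6, 0.3]
grip_width: 0.998
t 2.02 p [530.1 135.4 213.7] q [ 0.5375 -0.4588  0.5382  0.4593] F [-0.5  0.6  0.3] M [-0.03 -0.01 -0.  ] g 0.998 j [ 0.036  0.376  1.457 -0.     1.31  -1.377]
shift cm [15.37  0.06  0.15] tilt [-0.001 -0.    -1.   ]
tool z yaw deg 80.96
turn x -0.001
```

View pics/w1.png

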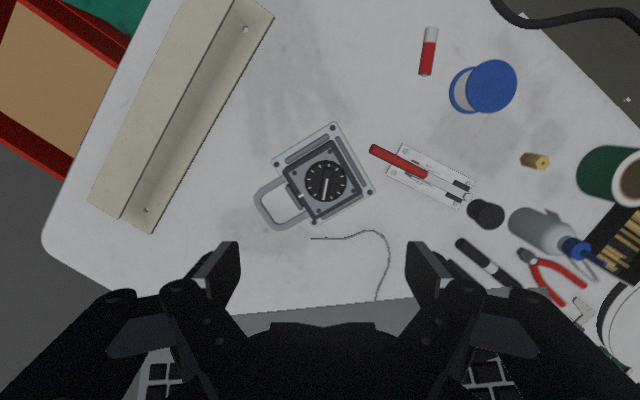

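View pics/w1z.png

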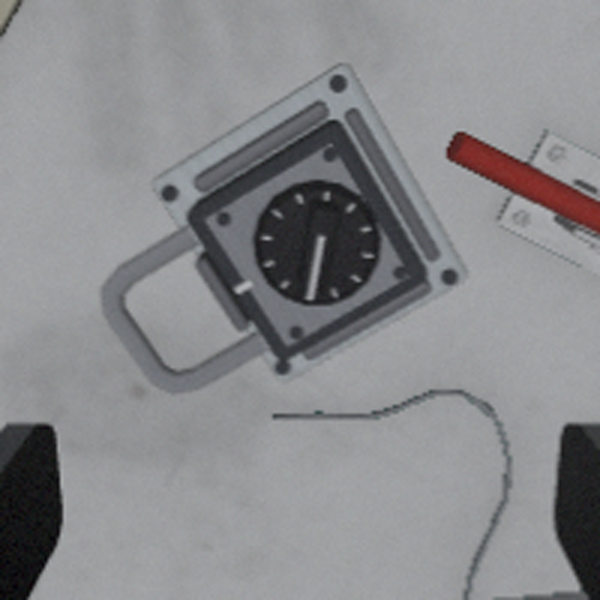

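Run:
```python
from h import *
im,c=load('w1.png')
P=lambda p,z:onz(c,220+(p[0]+.5)/3-.5,100+(p[1]+.5)/3-.5,z)
sc=[P(p,16) for p in[(450,277),(283,367),(170,193),(338,83)]]
for p in sc: print('screw',p.round(1))
y=(sc[0]-sc[3]+sc[1]-sc[2]);x=(sc[1]-sc[0]+sc[2]-sc[3])
print('yaw',np.degrees(np.arctan2(x[1],x[0])),np.degrees(np.arctan2(y[1],y[0]))-90,'ctr',np.mean(sc,0).round(1))
bc=[P(p,42) for p in[(330,153),(223,218),(295,332),(400,272)]];print('faceplate screws ctr',np.mean(bc,0).round(1))
d=bc[1]-bc[0]+bc[2]-bc[3];print('yaw',np.degrees(np.arctan2(d[1],d[0])))
print('dial',P((317,243),47).round(1),'crest',P((139,338),29).round(1),'index',P((242,287),42).round(1))
a=P((321,238),66);b=P((311,297),62);d=b-a;print('ptr',np.degrees(np.arctan2(d[1],d[0])),a,b)
```

```text
screw [559.3 191.3  16. ]
screw [587.9 115.3  16. ]
screw [506.   82.2  16. ]
screw [473.6 156.5  16. ]
yaw -67.88450584466447 -67.93486222023293 ctr [531.7 136.3  16. ]
faceplate screws ctr [531.  136.9  42. ]
yaw -67.98174701525419
dial [529.4 139.   47. ] crest [561.3  59.9  29. ] index [543.2 107.4  42. ]
ptr -17.757449100807563 [523.80938891 141.13731614  66.        ] [545.80336916 134.09383496  62.        ]
```

Run:
```python
from h import *
im,c=load('w1.png')
cv2.imwrite('pics/w1y.png',cv2.convertScaleAbs(cv2.resize(im[155:206,298:354],None,fx=12,fy=11.9,interpolation=cv2.INTER_CUBIC),alpha=1.8,beta=10))
print(c['extrinsics'][:3,3])
```

```text
[463.29678797 145.99992986 356.29335416]
```

View pics/w1y.png

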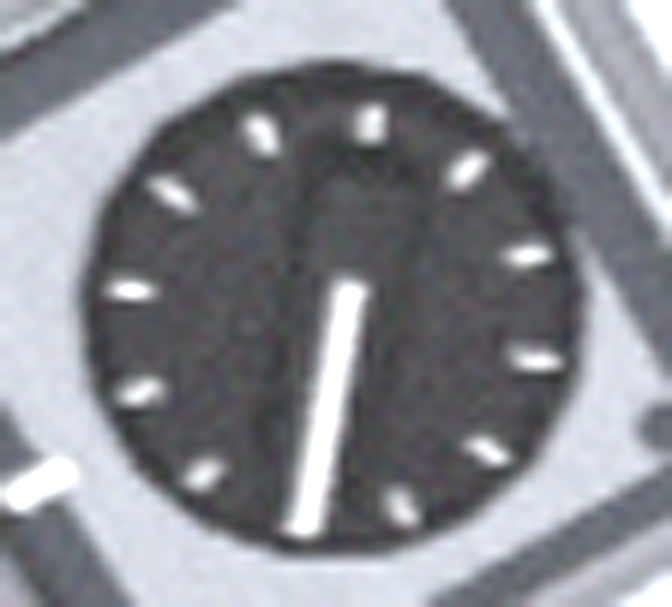

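Run:
```python
from h import *
im,c=load('w1.png')
P=lambda p,z:onz(c,298+(p[0]+.5)/12-.5,155+(p[1]+.5)/11.9-.5,z)
T=dict(zip(range(1,12),[(402,508),(490,452),(535,358),(527,256),(468,170),(370,125),(265,135),(172,193),(130,290),(140,392),(205,475)]))
T={k:P(v,48) for k,v in T.items()}
ctr=np.mean([T[k] for k in T if k!=6],0);print(ctr)
for k in T:
    d=T[k]-ctr; print(k,round(np.hypot(*d[:2]),1),round((np.degrees(np.arctan2(d[1],d[0]))-30*k+180)%360-180,1),round((np.degrees(np.arctan2(d[1],d[0]))+30*k+180)%360-180,1))
a=P((348,285),66); print(a)
for z in(66,60,54,48): print(z,P((303,530),z)-ctr)
```

```text
[530.4975284  138.85828008  48.        ]
1 19.3 -19.0 41.0
2 19.5 -19.1 100.9
3 19.3 -18.8 161.2
4 19.3 -19.0 -139.0
5 19.3 -19.2 -79.2
6 19.3 -19.0 -19.0
7 19.2 -19.5 40.5
8 19.7 -18.9 101.1
9 19.4 -18.9 161.1
10 19.5 -19.2 -139.2
11 19.2 -18.5 -78.5
[523.24515845 141.09049622  66.        ]
66 [14.55142039 -5.25432273 18.        ]
60 [16.24113515 -5.51053195 12.        ]
54 [17.93084991 -5.76674117  6.        ]
48 [19.62056466 -6.0229504   0.        ]
```

```bash
python3 -m pendant '[[0.1,0,0,4,0.07,0.27,0.5],[0.174,0,0,8,0.07,0.27,0.5],[0.174,0,0,12,0.07,0.27,0.5],[0.174,0,0,14.5,0.07,0.27,0.5],[0.174,0,0,15,0.07,0.27,0.5]]' 
python3 -c "
from h import *
to(529.8,138.2,52,71)
snap('wrist','w2.png')"
```

```text
time_s: 2.7
eef_pos: [528.8, 137.2, 62.8]
ee_rot: [0.576, -0.408, 0.578, 0.409]
force: [-0.6, -0.1, 0.6]
grip_width: 0.499
t 2.7 p [528.8 137.2  62.8] q [ 0.5759 -0.4082  0.5779  0.4095] F [-0.6 -0.1  0.6] M [ 0.01 -0.02 -0.05] g 0.499 j [ 0.039  0.55   1.624 -0.     0.971 -1.194]
shift cm [ 1.08 -0.07  0.13] tilt [-0.003 -0.    -1.   ]
tool z yaw deg 70.65
turn x -0.006
```

View pics/w2.png

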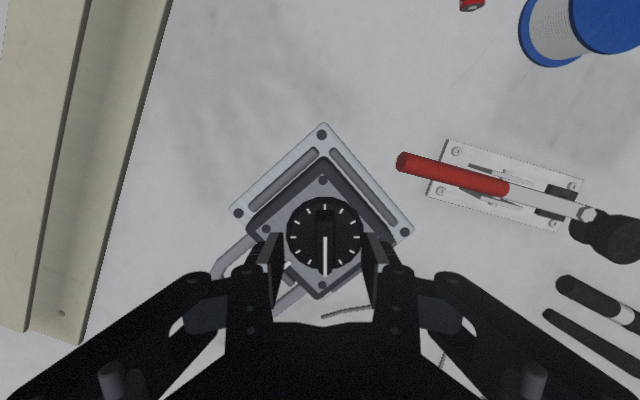

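```bash
python3 -m pendant '[[0,0,0,0.4,-0.07,0.1,0.45],[0,0,0,0.8,-0.07,0.1,0.4],[0,0,0,1.1,-0.07,0.1,0.3],[0,0,0,1.1,-0.07,0.1,0.1],[0,0,0,1.1,-0.07,0.1,0]]' 30
python3 -c "
from h import *
to(529.8,138.2,52,71)"
```

```text
time_s: 3.38
eef_pos: [530.7, 138.1, 53.4]
ee_rot: [0.577, -0.409, 0.577, 0.409]
force: [-0.9, -0.3, -0.1]
grip_width: 0.116
t 3.38 p [530.7 138.1  53.4] q [ 0.5767 -0.4091  0.5768  0.4091] F [-0.9 -0.3 -0.1] M [-0.09  0.12  0.01] g 0.116 j [ 0.041  0.566  1.626 -0.     0.95  -1.193]
shift cm [ 0.14  0.08 -0.02] tilt [-0. -0. -1.]
tool z yaw deg 70.7
turn x -0.005
```

```bash
python3 -m pendant '[[0,0,0,0,0,0,0],[0,0,0,0,0,0,0],[0,0,0,0,0,0,0],[0,0,0,0,0,0,0],[0,0,0,0,0,0,0]]' 
python3 -c "
from h import *
to(529.8,138.2,52,71)
snap('wrist','w3.png')"
```

```text
time_s: 4.0
eef_pos: [530.7, 138.2, 53.3]
ee_rot: [0.577, -0.409, 0.577, 0.409]
force: [-1.3, -1.2, 1.1]
grip_width: 0.12
t 4.0 p [530.7 138.2  53.3] q [ 0.5767 -0.4091  0.5768  0.4091] F [-1.3 -1.2  1.1] M [-0.23  0.23 -0.03] g 0.12 j [ 0.041  0.566  1.626 -0.     0.95  -1.193]
shift cm [ 0.13  0.08 -0.03] tilt [-0. -0. -1.]
tool z yaw deg 70.7
turn x -0.005
```

View pics/w3.png

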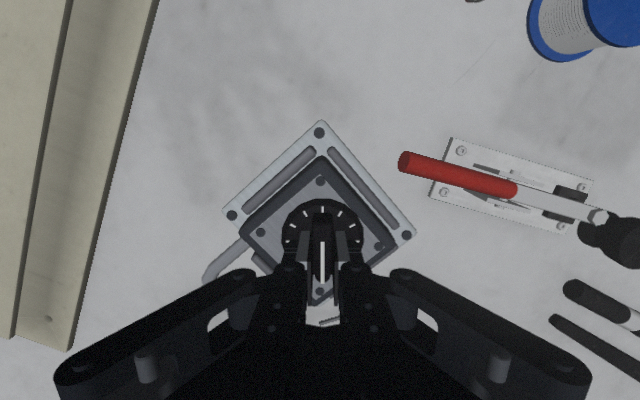

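```bash
python3 -m pendant '[[0.11,0,0,0,0,0,0],[0.22,0,0,0,0,0,0],[0.33,0,0,0,0,0,0],[0.33,0,0,0,0,0,0],[0.33,0,0,0,0,0,0]]' 40
python3 -c "
from h import *
to(529.8,138.2,52,22)"
```

```text
time_s: 4.68
eef_pos: [530.7, 138.1, 53.4]
ee_rot: [0.636, -0.31, 0.636, 0.309]
force: [-2.1, -1.9, 2.4]
grip_width: 0.113
t 4.67 p [530.7 138.1  53.4] q [ 0.6358 -0.3095  0.6358  0.3094] F [-2.1 -1.9  2.4] M [-0.46  0.27 -0.01] g 0.113 j [ 0.041  0.566  1.626 -0.     0.95  -0.865]
shift cm [ 0.14  0.08 -0.05] tilt [ 0. -0. -1.]
tool z yaw deg 51.91
turn x 0.522
```

```bash
python3 -m pendant '[[0.13,0,0,0,0,0,0],[0.26,0,0,0,0,0,0],[0.39,0,0,0,0,0,0],[0.52,0,0,0,0,0,0],[0.52,0,0,0,0,0,0]]' 40
python3 -c "
from h import *
to(529.8,138.2,52,22)
im,c=snap('wrist','w4.png')
cv2.imwrite('pics/w4z.png',cv2.resize(im[110:310,220:420,::-1],None,fx=3,fy=3,interpolation=cv2.INTER_CUBIC))"
```

```text
time_s: 5.3
eef_pos: [530.7, 138.1, 53.3]
ee_rot: [0.694, -0.136, 0.694, 0.136]
force: [-2.2, -2.2, 2.1]
grip_width: 0.114
t 5.3 p [530.7 138.1  53.3] q [ 0.6939 -0.1358  0.694   0.1357] F [-2.2 -2.2  2.1] M [-0.46  0.41 -0.06] g 0.114 j [ 0.041  0.566  1.626 -0.     0.95  -0.345]
shift cm [ 0.13  0.04 -0.08] tilt [-0. -0. -1.]
tool z yaw deg 22.13
turn x 0.002
```

View pics/w4z.png

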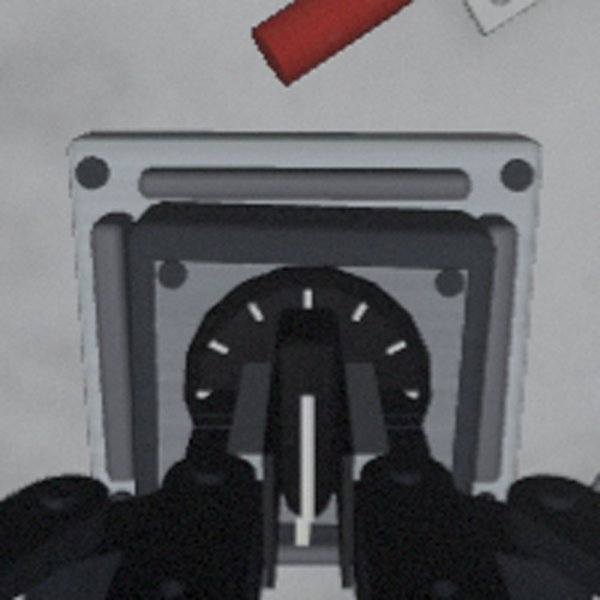

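The pointer line (307,400–510) lines up with the index dash at (302,535). I'll release and lift.

```bash
python3 -m pendant '[[0,0,0,0,0,0,0.4],[0,0,0,0,0,0,0.4],[0,0,0,-2,0,0,0.4],[0,0,0,-7,0,0,0.4],[0,0,0,-12,0,0,0.4]]'
python3 -c "
from h import *
st()
im,c=snap('wrist','w5.png')
cv2.imwrite('pics/w5z.png',cv2.resize(im[110:310,220:420,::-1],None,fx=3,fy=3,interpolation=cv2.INTER_CUBIC))"
```

```text
time_s: 5.98
eef_pos: [530.6, 138.4, 174.6]
ee_rot: [0.694, -0.135, 0.694, 0.135]
force: [0.4, -0.2, 0.4]
grip_width: 0.401
t 5.97 p [530.6 138.4 174.6] q [ 0.694  -0.1352  0.6941  0.1354] F [ 0.4 -0.2  0.4] M [0.04 0.01 0.01] g 0.401 j [ 0.041  0.413  1.509  0.     1.22  -0.344]
```

View pics/w5z.png

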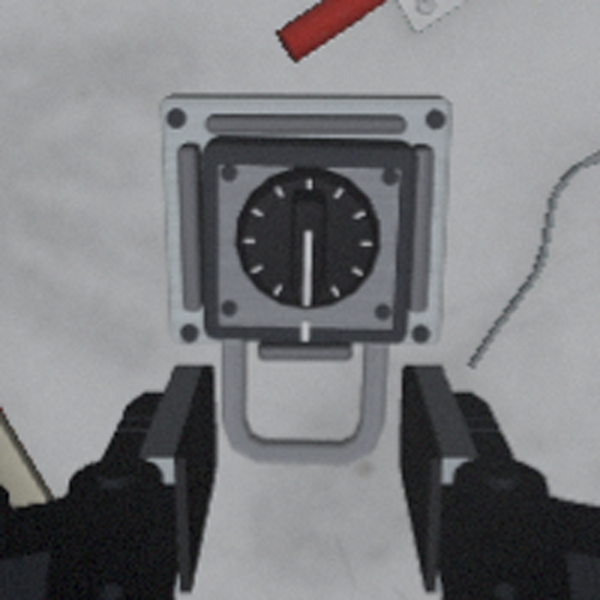

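Run:
```python
from h import *
im,c=load('w5.png')
P=lambda p,z:onz(c,220+(p[0]+.5)/3-.5,110+(p[1]+.5)/3-.5,z)
yw=lambda d:np.degrees(np.arctan2(d[1],d[0]))
t=P((310,183),48);T=[(338,191),(357,212),(367,243),(358,270),(334,292),(280,290),(257,269),(249,241),(258,212),(280,191)]
ctr=np.mean([P(p,48) for p in T],0)
print('ctr',ctr,'ptr via tick6',yw(ctr-t),'sides',yw(P(T[2],48)-P(T[7],48))-90,yw(P(T[4],48)-P(T[9],48))-60, yw(P(T[0],48)-P(T[5],48))-120)
b=[P(p,42) for p in[(229,173),(390,177),(383,311),(229,308)]]
print('plate',yw(b[3]-b[0]),yw(b[2]-b[1]), yw(b[1]-b[0])-90,np.mean(b,0))
s=[P(p,16) for p in[(176,119),(435,119),(421,333),(189,333)]];print('screw',yw(s[3]-s[0]+s[2]-s[1]),np.mean(s,0))
print('crest',P((305,451),29),P((305,441),29),P((305,463),29),'legs',P((234,390),29),P((375,390),29))
```

```text
ctr [530.89004839 138.69993407  48.        ] ptr via tick6 -70.02708945116913 sides -68.94616254610082 -100.5370876389897 -37.54585746237103
plate -69.38434785027043 -69.39898424029379 -69.37973113190436 [531.73329816 136.58489     42.        ]
screw -68.11753375112741 [531.34959247 135.07220625  16.        ]
crest [562.67153351  57.44046049  29.        ] [561.08830001  61.35781426  29.        ] [564.58714896  52.70067955  29.        ] legs [528.60238383  70.92101567  29.        ] [577.44337239  90.70810774  29.        ]
```

```bash
python3 -m pendant '[[0.18,0,0,0,-1.8,0,0.35],[0.36,0,0,0,-3.6,0,0.35],[0.54,0,0,0,-5.4,0,0.35],[0.72,0,0,0,-7.2,-0.1,0.35],[0.9,0,0,0,-8.65,-0.1,0.35]]'
python3 -c "
from h import *
to(562.3,57.8,80,-68.5)"
```

```text
time_s: 6.65
eef_pos: [562.5, 57.1, 173.0]
ee_rot: [0.683, 0.182, 0.683, -0.182]
force: [0.8, -0.2, -0.4]
grip_width: 0.35
t 6.65 p [562.5  57.1 173. ] q [ 0.6833  0.1823  0.6831 -0.1821] F [ 0.8 -0.2 -0.4] M [-0.01 -0.04  0.03] g 0.35 j [-0.106  0.45   1.457  0.     1.234  0.415]
shift cm [ 9.3   0.04 -0.05] tilt [ 0.  0. -1.]
tool z yaw deg -29.86
turn x 0.674
```

```bash
python3 -m pendant '[[0.18,0,0,1.5,0,0,0.35],[0.36,0,0,3,0,0,0.35],[0.54,0,0,5,0,0,0.35],[0.674,0,0,7,0,0,0.35],[0.674,0,0,7.5,0,0,0.35]]'
python3 -c "
from h import *
to(562.3,57.8,12,-68.5)
im,c=snap('wrist','w6.png')"
```

```text
time_s: 7.28
eef_pos: [561.7, 57.8, 97.1]
ee_rot: [0.585, 0.396, 0.587, -0.396]
force: [-0.0, -0.1, 0.4]
grip_width: 0.353
t 7.28 p [561.7  57.8  97.1] q [ 0.5854  0.3955  0.5866 -0.396 ] F [-0.  -0.1  0.4] M [-0.03 -0.02  0.  ] g 0.353 j [-0.105  0.536  1.54   0.     1.068  1.083]
shift cm [8.51 0.07 0.03] tilt [-0.002  0.    -1.   ]
tool z yaw deg -68.07
turn x 0.008
```

View pics/w6.png

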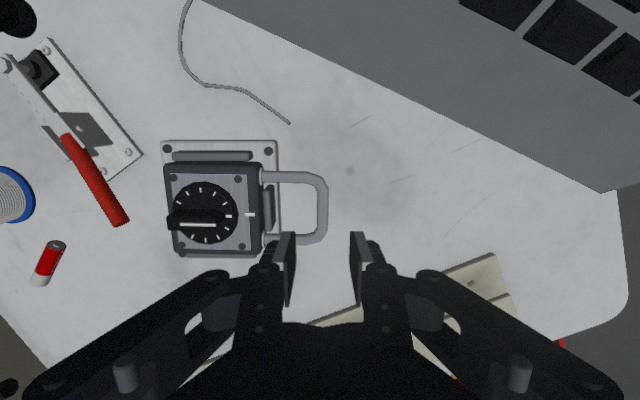

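Run:
```python
from h import *
im,c=load('w6.png')
print('crest',onz(c,321,208,29),'ends',onz(c,322,190,29),onz(c,321,225,29),'legs',onz(c,285,176,29),onz(c,285,240,29))
cv2.imwrite('pics/w6z.png',cv2.resize(im[150:310,240:400],None,fx=4,fy=4,interpolation=cv2.INTER_CUBIC))
```

```text
crest [562.167833    58.84158132  29.        ] ends [576.11452198  63.59666093  29.        ] [548.79866369  53.47950617  29.        ] legs [575.78452756  94.1036016   29.        ] [525.53962698  75.97311118  29.        ]
```

View pics/w6z.png

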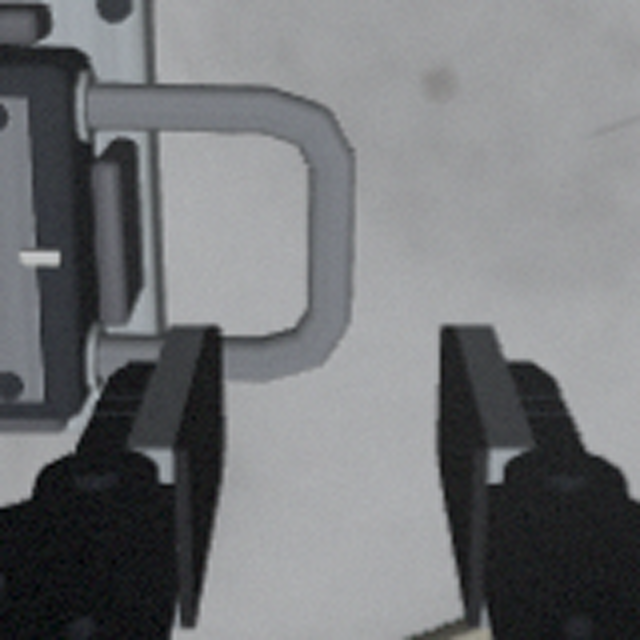

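```bash
python3 -m pendant '[[0,0,0,3,0.03,0,0.35],[0,0,0,6,0.03,0,0.35],[0,0,0,7.5,0.03,0,0.35],[0,0,0,8.3,0.03,0,0.35],[0,0,0,8.5,0.03,0,0.35]]'
python3 -c "
from h import *
to(562.3,57.8,12,-68.5)"
```

```text
time_s: 7.95
eef_pos: [562.9, 57.7, 13.7]
ee_rot: [0.586, 0.396, 0.585, -0.396]
force: [0.2, 0.1, 0.4]
grip_width: 0.348
t 7.95 p [562.9  57.7  13.7] q [ 0.586   0.3963  0.5855 -0.396 ] F [0.2 0.1 0.4] M [ 0.    0.   -0.06] g 0.348 j [-0.105  0.658  1.591  0.     0.892  1.084]
shift cm [ 0.17 -0.05 -0.03] tilt [ 0.001 -0.    -1.   ]
tool z yaw deg -68.14
turn x 0.006
```

```bash
python3 -m pendant '[[0,0,0,0,0,0,0.2],[0,0,0,0,0,0,0],[0,0,0,0,0,0,0],[0,0,0,0,0,0,0],[0,0,0,0,0,0,0]]' 60
python3 -c "
from h import *
to(562.3,57.8,12,-68.5)
im,c=snap('wrist','w7.png')"
```

```text
time_s: 8.57
eef_pos: [563.0, 57.7, 13.7]
ee_rot: [0.586, 0.397, 0.585, -0.396]
force: [2.6, 0.6, 3.1]
grip_width: 0.079
t 8.57 p [563.   57.7  13.7] q [ 0.586   0.3966  0.5851 -0.3961] F [2.6 0.6 3.1] M [ 0.15 -0.31 -0.12] g 0.079 j [-0.105  0.658  1.591  0.     0.892  1.085]
shift cm [ 0.17 -0.06 -0.04] tilt [ 0.001 -0.    -1.   ]
tool z yaw deg -68.19
turn x 0.005
```

View pics/w7.png

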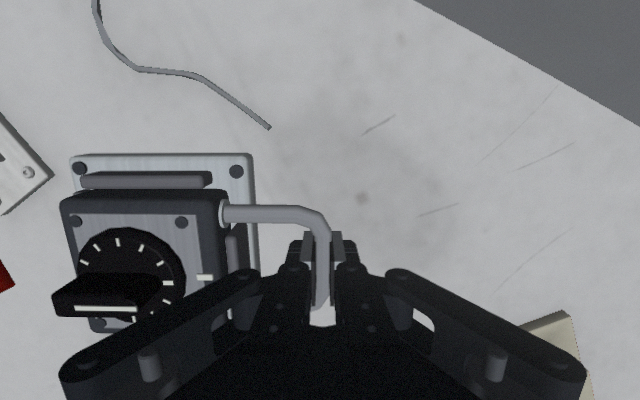

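Crest is between the pads. Pulling along tool +z.

```bash
python3 -m pendant '[[0,0,0,0,0,0.3,0],[0,0,0,0,0,0.8,0],[0,0,0,0,0,1.3,0],[0,0,0,0,0,1.8,0],[0,0,0,0,0,2.2,0]]' 80
python3 -c "
from h import *
s=st();v=np.array([.366,-.930]);print('along',(np.array(s['eef_pos'])[:2]-[563,57.7])@v,'F',np.array(s['force'])[:2]@v)
im,c=snap('wrist','w8.png')"
```

```text
time_s: 9.25
eef_pos: [570.2, 37.7, 12.9]
ee_rot: [0.585, 0.396, 0.586, -0.396]
force: [0.4, 4.9, 2.4]
grip_width: 0.07
t 9.25 p [570.2  37.7  12.9] q [ 0.5849  0.3963  0.5863 -0.3963] F [0.4 4.9 2.4] M [ 0.93  0.   -0.09] g 0.07 j [-1.390e-01  6.690e-01  1.571e+00  1.000e-03  9.030e-01  1.050e+00]
along 21.18723728705395 F -4.395863416982724
```

View pics/w8.png

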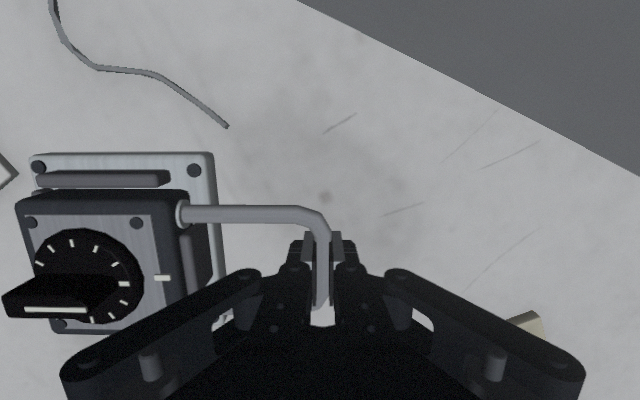

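Force is 4.4 N and the shackle is sliding, with the lock still in place. I'll continue to the stop.

```bash
python3 -m pendant '[[0,0,0,0,0,0.1,0],[0,0,0,0,0,0.2,0],[0,0,0,0,0,0.3,0],[0,0,0,0,0,0.4,0],[0,0,0,0,0,0.4,0]]' 100
python3 -c "
from h import *
s=st();v=np.array([.366,-.930]);print('along',(np.array(s['eef_pos'])[:2]-[563,57.7])@v,'F',np.array(s['force'])[:2]@v)"
```

```text
time_s: 9.93
eef_pos: [571.7, 34.0, 12.9]
ee_rot: [0.585, 0.396, 0.586, -0.396]
force: [-0.1, 4.9, 0.9]
grip_width: 0.063
t 9.93 p [571.7  34.   12.9] q [ 0.5851  0.3963  0.5861 -0.3964] F [-0.1  4.9  0.9] M [ 0.81 -0.02 -0.13] g 0.063 j [-1.450e-01  6.710e-01  1.567e+00  1.000e-03  9.050e-01  1.044e+00]
along 25.227891180032454 F -4.616656527447219
```

```bash
python3 -m pendant '[[0,0,0,0,0,0.05,0],[0,0,0,0,0,0.1,0],[0,0,0,0,0,0.15,0],[0,0,0,0,0,0.2,0],[0,0,0,0,0,0.2,0]]' 100
python3 -c "
from h import *
s=st();v=np.array([.366,-.930]);print('along',(np.array(s['eef_pos'])[:2]-[563,57.7])@v,'F',np.array(s['force'])[:2]@v)"
```

```text
time_s: 10.55
eef_pos: [572.1, 32.7, 12.8]
ee_rot: [0.585, 0.396, 0.586, -0.396]
force: [-0.4, 9.2, 1.5]
grip_width: 0.065
t 10.55 p [572.1  32.7  12.8] q [ 0.5848  0.3964  0.5864 -0.3963] F [-0.4  9.2  1.5] M [ 1.31  0.14 -0.09] g 0.065 j [-1.480e-01  6.720e-01  1.565e+00  1.000e-03  9.060e-01  1.041e+00]
along 26.6205137680893 F -8.678138859002406
```

```bash
python3 -m pendant '[[0,0,0,0,0,0.05,0],[0,0,0,0,0,0.1,0],[0,0,0,0,0,0.15,0],[0,0,0,0,0,0.15,0],[0,0,0,0,0,0.15,0]]' 120
python3 -c "
from h import *
s=st();v=np.array([.366,-.930]);print('along',(np.array(s['eef_pos'])[:2]-[563,57.7])@v,'F',np.array(s['force'])[:2]@v)
im,c=snap('wrist','w9.png'); snap('scene','scene1.png')"
```

```text
time_s: 11.18
eef_pos: [572.1, 32.6, 12.6]
ee_rot: [0.584, 0.397, 0.587, -0.396]
force: [-2.6, 15.3, 2.5]
grip_width: 0.054
t 11.18 p [572.1  32.6  12.6] q [ 0.584   0.3967  0.5872 -0.396 ] F [-2.6 15.3  2.5] M [ 2.46  0.39 -0.12] g 0.054 j [-0.149  0.673  1.564  0.004  0.908  1.039]
along 26.69768009647682 F -15.144575096860683
```

View pics/w9.png

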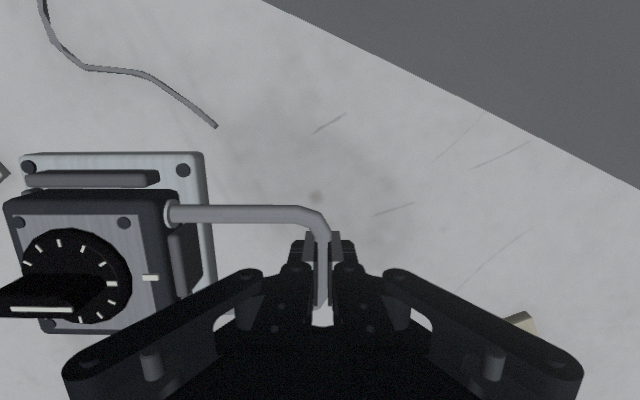

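The shackle is at the stop: position is steady and force has risen to 15 N. I'll relax slightly and begin lifting.

```bash
python3 -m pendant '[[0,0,0,0,0,-0.1,0],[0,0,0,0,0,-0.15,0],[0,0,0,-0.4,0,-0.15,0],[0,0,0,-0.8,0,-0.15,0],[0,0,0,-1.2,0,-0.15,0]]' 120
python3 -c "
from h import *
s=st()
im,c=snap('scene','scene2.png')
cv2.imwrite('pics/scene2z.png',cv2.resize(im[100:220,230:350,::-1],None,fx=5,fy=5,interpolation=cv2.INTER_CUBIC))
"
```

```text
time_s: 11.9
eef_pos: [571.1, 32.9, 23.7]
ee_rot: [0.584, 0.396, 0.587, -0.397]
force: [-1.2, 9.5, -8.1]
grip_width: 0.053
t 11.9 p [571.1  32.9  23.7] q [ 0.5838  0.3959  0.5874 -0.3967] F [-1.2  9.5 -8.1] M [ 1.36 -0.06 -0.1 ] g 0.053 j [-0.148  0.655  1.562  0.002  0.93   1.041]
```

View pics/scene2z.png

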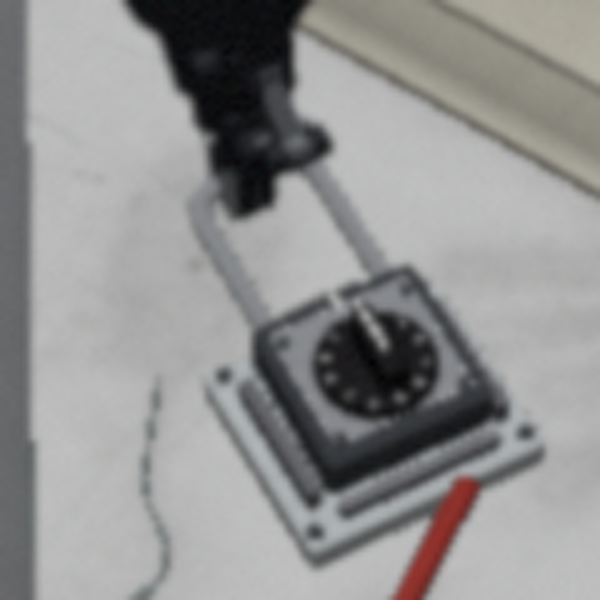

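Some pull remains on the tongue (about 9 N), so I'll ease back while lifting.

```bash
python3 -m pendant '[[0,0,0,0,0,-0.15,0],[0,0,0,-0.4,0,-0.2,0],[0,0,0,-0.8,0,-0.22,0],[0,0,0,-1.2,0,-0.25,0],[0,0,0,-1.5,0,-0.3,0]]' 120
python3 -c "
from h import *
s=st()
im,c=snap('scene','scene3.png')
cv2.imwrite('pics/scene3z.png',cv2.resize(im[100:220,230:350,::-1],None,fx=5,fy=5,interpolation=cv2.INTER_CUBIC))
"
```

```text
time_s: 12.58
eef_pos: [570.9, 34.9, 39.8]
ee_rot: [0.585, 0.396, 0.586, -0.397]
force: [-1.4, 4.5, -7.8]
grip_width: 0.052
t 12.57 p [570.9  34.9  39.8] q [ 0.5849  0.3959  0.5864 -0.3965] F [-1.4  4.5 -7.8] M [ 0.24 -0.02  0.03] g 0.052 j [-0.144  0.629  1.556  0.     0.959  1.046]
```

View pics/scene3z.png

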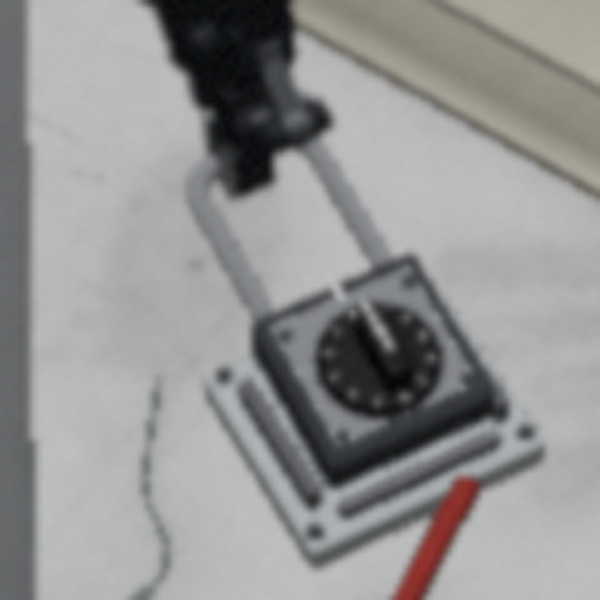

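```bash
python3 -m pendant '[[0,0,0,-0.4,0,-0.1,0],[0,0,0,-0.8,0,-0.2,0],[0,0,0,-1.2,0,-0.3,0],[0,0,0,-1.6,0,-0.4,0],[0,0,0,-2,0,-0.5,0]]' 120
python3 -c "
from h import *
s=st()"
```

```text
time_s: 13.25
eef_pos: [569.9, 39.2, 60.6]
ee_rot: [0.586, 0.396, 0.586, -0.396]
force: [0.7, -0.2, -4.7]
grip_width: 0.055
t 13.25 p [569.9  39.2  60.6] q [ 0.5857  0.3963  0.5855 -0.3963] F [ 0.7 -0.2 -4.7] M [-0.43 -0.16  0.07] g 0.055 j [-0.136  0.596  1.548 -0.     0.997  1.054]
```

```bash
python3 -m pendant '[[0,0,0,-0.4,0,-0.15,0],[0,0,0,-0.8,0,-0.3,0],[0,0,0,-1.2,0,-0.45,0],[0,0,0,-1.6,0,-0.6,0],[0,0,0,-2,0,-0.75,0]]' 120
python3 -c "
from h import *
s=st()
im,c=snap('scene','scene4.png')
cv2.imwrite('pics/scene4z.png',cv2.resize(im[80:220,220:360,::-1],None,fx=4,fy=4,interpolation=cv2.INTER_CUBIC))
"
```

```text
time_s: 13.88
eef_pos: [567.1, 46.2, 80.5]
ee_rot: [0.586, 0.396, 0.586, -0.396]
force: [0.4, 0.1, -5.2]
grip_width: 0.057
t 13.88 p [567.1  46.2  80.5] q [ 0.5856  0.3963  0.5856 -0.3963] F [ 0.4  0.1 -5.2] M [-0.37 -0.12 -0.  ] g 0.057 j [-0.125  0.565  1.541  0.     1.036  1.065]
```

View pics/scene4z.png

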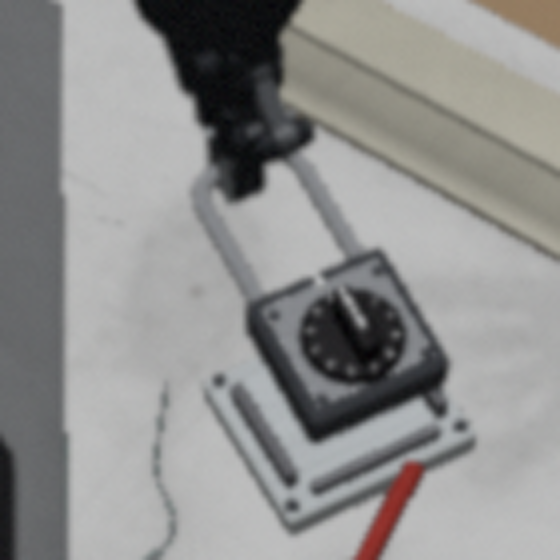

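The lock is clear (5 N, no side load). Lifting.

```bash
python3 -m pendant '[[0,0,0,-1,0,0,0],[0,0,0,-2.5,0,0,0],[0,0,0,-4.5,0,0,0],[0,0,0,-6.5,0,0,0],[0,0,0,-8.5,0,0,0]]' 120
python3 -m pendant '[[0,0,0,-2,0,0,0],[0,0,0,-4,0,0,0],[0,0,0,-6,0,0,0],[0,0,0,-8,0,0,0],[0,0,0,-10,0,0,0]]' 120
python3 -m pendant '[[0,0,0,-2,0,0,0],[0,0,0,-4,0,0,0],[0,0,0,-6,0,0,0],[0,0,0,-7,0,0,0],[0,0,0,-7.5,0,0,0]]' 120
python3 -c "
from h import *
s=st()
im,c=snap('scene','scene5.png')
snap('top','top5.png');snap('wrist','w15.png')
"
```

```text
time_s: 14.55
eef_pos: [567.2, 46.1, 167.0]
ee_rot: [0.586, 0.397, 0.585, -0.396]
force: [0.4, -0.6, -5.2]
grip_width: 0.055
time_s: 15.18
eef_pos: [566.9, 46.1, 267.0]
ee_rot: [0.586, 0.396, 0.585, -0.396]
force: [-0.1, -0.2, -4.3]
grip_width: 0.061
time_s: 15.8
eef_pos: [567.0, 46.1, 340.8]
ee_rot: [0.586, 0.396, 0.585, -0.396]
force: [0.6, -0.5, -4.2]
grip_width: 0.053
t 15.8 p [567.   46.1 340.8] q [ 0.5857  0.3964  0.5854 -0.3963] F [ 0.6 -0.5 -4.2] M [-0.44 -0.19  0.01] g 0.053 j [-0.125  0.367  1.143 -0.     1.631  1.065]
```

View pics/scene5.png

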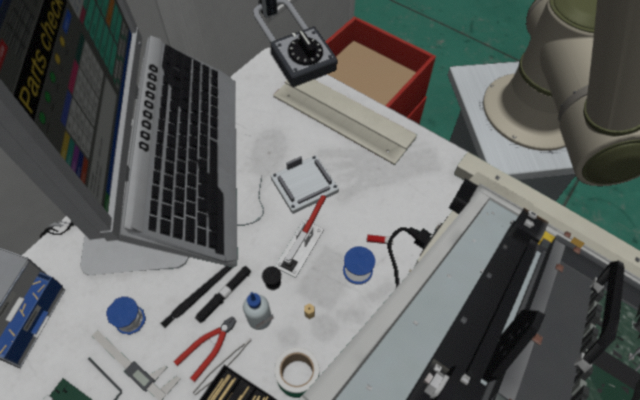

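View pics/w15.png

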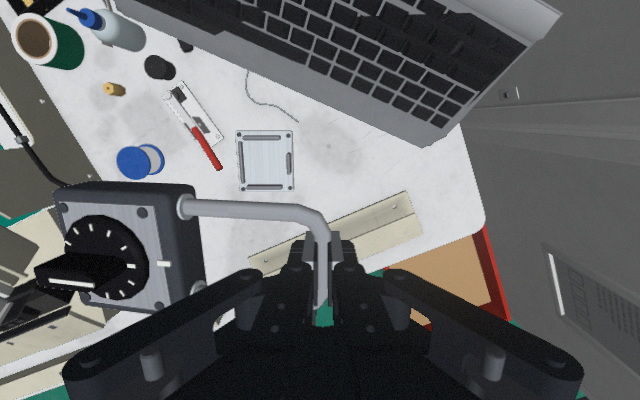

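The lock is held up nearly level with the shackle extended, the cradle is empty, and the bystanders haven't moved. I'll hold briefly to check it's steady.

```bash
python3 -m pendant '[[0,0,0,0,0,0,0],[0,0,0,0,0,0,0],[0,0,0,0,0,0,0],[0,0,0,0,0,0,0],[0,0,0,0,0,0,0]]' 120
python3 -c "
from h import *
s=st()
a,_=load('w15.png')
im,c=snap('wrist','w16.png')
print('lock-region diff',cv2.absdiff(a,im[:,:,::-1].copy()).mean())
b,_=load('scene0.png');d,_=load('scene5.png')
for n,(u,v) in dict(ipa=(257,310),spool=(359,265),loupe=(272,278),standoff=(310,311),batt=(376,239)).items():
  p=cv2.absdiff(b,d)[v-22:v+22,u-22:u+22];print(n,p.mean().round(2),p.max())
im2,c2=load('w9.png')
# open length: leg exit to crest in w9 vs now
cv2.imwrite('pics/cmp.png',np.hstack([im2[150:350,:400],im[150:350,:400,::-1]]))
"
```

```text
time_s: 16.58
eef_pos: [567.1, 46.1, 340.3]
ee_rot: [0.586, 0.396, 0.586, -0.396]
force: [-0.3, 0.3, -4.7]
grip_width: 0.056
t 16.57 p [567.1  46.1 340.3] q [ 0.5856  0.3963  0.5856 -0.3963] F [-0.3  0.3 -4.7] M [-0.36 -0.2  -0.01] g 0.056 j [-0.125  0.368  1.143  0.     1.63   1.065]
lock-region diff 2.60130078125
ipa 3.11 7
spool 2.88 7
loupe 3.12 10
standoff 3.53 7
batt 3.31 8
```

View pics/cmp.png

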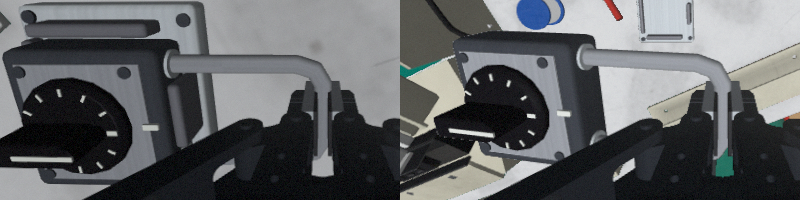

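Before handing in I'll check that the shackle is still fully out, with a PnP on the body points in the two wrist views.

Run:
```python
from h import *
for n in('w9','w16'):
    im,_=load(n+'.png'); a=im[170:345,0:220]; cv2.imwrite('pics/%sb.png'%n,cv2.resize(cv2.convertScaleAbs(a,alpha=1.3),None,fx=3.4,fy=3.4,interpolation=cv2.INTER_CUBIC))
```

```text
(no output)
```

View pics/w9b.png

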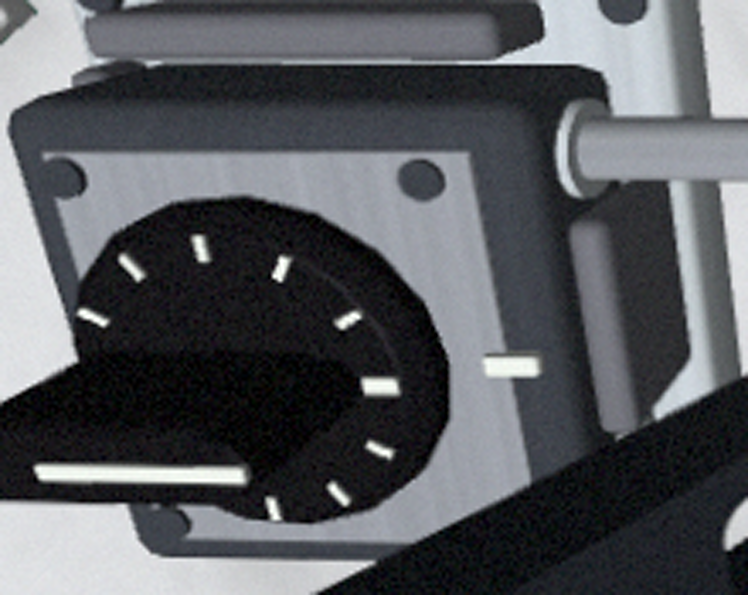

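View pics/w16b.png

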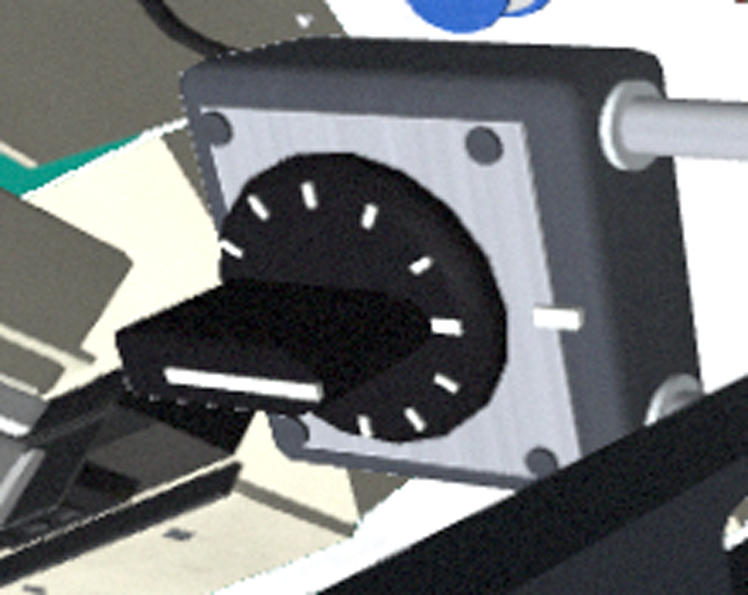

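Run:
```python
from h import *
_,c=load('w9.png');_,e=load('w16.png')
f=lambda p:((p[0]+.5)/3.4-.5,170+(p[1]+.5)/3.4-.5)
A=[(65,178),(420,180),(168,523),(511,366),(93,317),(131,267),(201,248),(282,268),(347,320),(380,386),(379,450),(340,494),(274,508)]
B=[(216,129),(484,145),(293,433),(558,318),(231,248),(259,207),(309,195),(370,215),(421,265),(446,326),(446,384),(415,419),(365,427)]
Z=[42]*4+[48]*9
obj=np.array([onz(c,*f(p),z) for p,z in zip(A,Z)])
img=np.array([f(p) for p in B])
dist=np.array([float(e['k1']),0,0,0,0])
C9=np.array(c['extrinsics']); X=np.diag([1,-1,-1])
# crest at w9: (~tool grasp point) ; same place in camera frame in w16
crest_w=onz(c,322.5,275,29); crest_cam=X@C9[:3,:3].T@(crest_w-C9[:3,3])
for idx in (range(13),range(4),range(0,13,2),range(1,13,2)):
    i=list(idx)
    ok,rv,tv=cv2.solvePnP(obj[i],img[i],e['K'],dist,flags=cv2.SOLVEPNP_SQPNP if len(i)>4 else cv2.SOLVEPNP_IPPE)
    pr=cv2.projectPoints(obj[i],rv,tv,e['K'],dist)[0][:,0]
    Rm=cv2.Rodrigues(rv)[0]; q=Rm.T@(crest_cam-tv[:,0])  # crest in old-world(body) coords
    d=q-crest_w; v=np.array([.366,-.930,0]); 
    Rw=np.array(e['extrinsics'])[:3,:3]@X@Rm
    print('rms',np.sqrt(((pr-img[i])**2).sum(1).mean()).round(2),'d along x',round(d@v,1),'z',d[2].round(1),'droop deg',np.degrees(np.arcsin((Rw@v)[2])).round(1))
    wc=np.array(e['extrinsics'])[:3,:3]@X@(Rm@np.array([531.5,135.5,29])+tv[:,0])+np.array(e['extrinsics'])[:3,3];print('lock centre',wc.round(0))
```

```text
rms 0.21 d along x 0.1 z 0.1 droop deg 9.9
lock centre [527. 148. 337.]
rms 665.75 d along x 141.0 z -373.0 droop deg -39.6
lock centre [ -46. -531.  362.]
rms 0.19 d along x -0.1 z -0.1 droop deg 9.9
lock centre [527. 147. 338.]
rms 0.15 d along x 0.3 z 0.1 droop deg 10.0
lock centre [526. 148. 337.]
```

The shackle is within 0.3 mm of where it was at the stop. The lock droops 10° and its centre is about 337 mm up. Handing in.

```bash
python3 -c "
from h import *
st(); print(job.finish_job())"
```

```text
t 16.62 p [567.1  46.1 340.3] q [ 0.5856  0.3963  0.5856 -0.3963] F [ 0.2  0.2 -3.7] M [-0.38 -0.2   0.  ] g 0.057 j [-0.125  0.368  1.143 -0.     1.63   1.065]
the job is handed in; nothing more can be done
None
```

The lock is open and held up by its shackle. I handed the job in at 16.6 s.

- **Dial:** I turned it clockwise about 49° in two steps to the index mark and let go. In the image after release, pointer and mark agreed within about 1°. The starting angle, about 0.855 rad, was not a multiple of the click spacing. I did not find out why.
- **Shackle:** I pulled it to its stop with the lock in its cradle. It slid at about 4.5 N, and at the stop the force rose to 15 N with no further movement.
- **Lift:** At first the lock caught on the front tongue, with about 9 N sideways and the rear edge still in the cradle. I eased back while lifting and it came free.

**Last checks:**
- The shackle was within 0.3 mm of where it stood at the stop. One variant of that check, using only four points, gave nonsense and I ignored it; the three others agreed.
- The lock droops about 10°, its centre is about 337 mm above the table, and it was steady over a 0.6 s hold.
- Wrist force was about 4–5 N, roughly the lock's weight.
- The five bystanders looked unchanged between the first scene picture and the one after the lift.

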